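# Ready the mending stand: clear its stage and hold the tweezers open at the mark

### The arm

A 6-joint arm with a two-finger parallel gripper is mounted at the origin on the work surface; the furniture and walls round the work are solid. World frame = base frame: x ahead of the robot, y to its left, z up, the work surface at z = 0. Lengths are in m, angles in rad, forces in N, time in s.
With the tool pointing down it reaches from about 0.375 to 0.9 m from the base axis. Payload 3.1 kg.
Tool frame: the origin (TCP) lies on the centre line of the jaws, within the pads' length; the fingertips stand 22 mm ahead of it and the grasp point (between the pads) lies 3 mm ahead of it; z points along the fingers, x is the direction in which the jaws open and shut, and the axes are right-handed (so a half turn about z gives the same grasp; the last joint's range is limited). The gripper opens to 87 mm and grips with 3 to 60 N. Pads are 19 mm wide; open, the fingers measure 117 mm over their backs; the gripper's body (75 mm by 190 mm) begins 51 mm behind the grasp point.
Start: joints at [-1.48, 0.527, 1.433, -0, 1.181, -0.178], TCP at [0.167, -0.602, 0.245] pointing down, gripper open.
Joint ranges: [-3.08, 3.08], [-0.75, 2.2], [0.22, 2.44], [-1.43, 4.57], [0, 2.65], [-2.85, 2.85]. Speed limits (rad/s): [2.79, 2.79, 3.14, 3.14, 3.14, 3.14].

### API

Orientations are given as a unit quaternion [x, y, z, w].
In Python, from rig import robot, camera, order gives the robot as it stands.
- The arm moves only by the shell command python3 -m pendant 'ROWS' [OPENING] [FORCE]. ROWS is JSON, a list of rows, each a list of 2 entries, a list of its own where there are three numbers: the shift along the tool's x, y, z in mm, then the turn about the tool's z in degrees. A call has 1 to 8 rows; each row shifts and turns the commanded pose from where the row before left it, along the tool's axes as they then stand; what a row does not reach is not made up. A row lasts 1/8 s, in which the tool goes at most 62.5 mm and 10.7 degrees, less where a joint would pass 70% of its speed; a pose out of reach is approached as far as the arm can. A call with a gripper value outside its range is refused whole. OPENING is the finger opening in mm, from 0 to 87, set as the call begins (- or left out, the last holds). The fingers move at their own pace and stop on an object; FORCE is the grip in N (left out, the last holds). Time passes only in rows, so rows that do not move let the fingers close. It gives the time, the measured TCP pose, the force and the opening at its end, in the units of the state.
- robot.get_obs(): the state, without advancing time (a new reading comes with each control period).
- camera(name): name is "side" or "top" or "wrist"; returns a dict with "pixels" (384x512x3 uint8, blue, green, red), "mtx" (3x3 intrinsics, pixels), "k1" (the pictures are not rectified: a ray, as slopes to the right and down, at radius r is drawn at 1 + k1 r^2 times it, then the intrinsics apply), "R" (3x3) and "t" (3): a world point X has camera coordinates R X + t. Camera axes: x right, y down, z forward; pixel columns grow to the right and rows downward; lengths in m; the calibration is good to about 2 mm. A picture is of the moment at which its call begins. There is no depth.
- order.hand_in(): hands the job in, once; it reports no verdict.
The state is a dict: "time": time; "q": joint angles; "joint_velocities": joint speeds; "joint_torque": joint torques, N m; "position": TCP position; "tool_rot": TCP orientation; "ft_force": force on the tool from outside, world axes, zero at the start; "moment": the same for the moment, N m; "grip_width": finger opening in m.
Only numpy, scipy, OpenCV 4.12 (cv2) and the standard library are available. Lean on these libraries where they do the work, as an engineer would, in place of code of your own. Each camera call takes 0.05 s, during which the arm holds its last target. There are 200 camera calls.

### The job

Get the mending stand ready for the next sherd: lift the canister by its handle off the stand's stage and set it down gently, upright, on the table right beside the stand. Then squeeze the grips of the stand's sprung tweezers (squeezing opens the tips) until the two tips stand over the two dark setting lines on the stage, without forcing them much wider, and hold that gap steady so that I can slip the sherd in: finish while still squeezing, do not let go. Leave the other things where they lie.

Things in the scene. Friction and masses are not known exactly. Their poses are not given: they have to be found in the camera images.
- stand: Mending stand, fixed to the table. Origin: underside, middle of its 90 mm wide base plate, which runs from x = -150 to +160 mm, top 14 mm above the table. Its x axis points from the clamp post to the stage, z up. Clamp post at x = -128 mm, 101 mm high. The steel cross-action tweezers, clamped by the tail at x = -115 mm, run level along +x to their tips over the stage, 76 mm above the table.
- stage (a point): Middle of the canister's place on the stage: stand frame x = +103 mm, y = 0. The stage is a wooden block with a white top, from x = +32 to +158 mm in the stand frame, 82 mm wide, top 60 mm above the table.
- grip (a point): Fixed point midway between the two dark brown grips: stand frame x = -30 mm, y = 0, 76 mm above the table. Grips: upright plates 46 mm long (x), 18 mm high, free space below. Over their outer faces 41 mm at rest, 28 mm and parallel at the marked gap; then each mm less spreads the tips 2 mm. Squeeze along the stand's y: 4 N to begin, 8 N at the mark; let go, the tips spring shut.
- tip_a (a point): Inner face of one tip, at its very end (stand frame at rest x = +44 mm, y = 0, 76 mm above the table; tip 7 mm high). The limbs turn about the tail and cross ahead of the grips, so squeezing spreads the tips: tip_a moves to the stand's -y. At rest the tips touch (gap 0).
- tip_b (a point): The same point on the other tip; it moves to the stand's +y as the grips are squeezed. The gap is the distance between tip_a and tip_b.
- marks (a point): Point on the stage top, x = +44 mm, y = 0, 60 mm above the table, midway between the two dark setting lines. The lines run along the stand's x, 26 mm long, at y = -12 mm and y = +12 mm: 24 mm apart.
- canister: Metal canister, 74 mm across (79 mm over the straps), about 0.4 kg (varies), standing on the stage. Origin: middle of its underside, z up. Its lid is 74 mm above the origin; a rigid strap handle arches over it, with a black grip bar 42 mm long along the canister's y, 16 mm wide along its x and 13 mm high, top 122 mm, middle 115.5 mm above the origin; 34 mm are free between the bar and the lid.
- next_sherd: Bystander: grey-brown sherd 48 x 81 x 15 mm lying on the table, origin under its middle.
- dish: Bystander: small white dish 80 x 94 x 18 mm on the table.

How it is judged:
By the outcome, as a careful person would: the job done as asked, in the order asked, and still so for the second after the job is handed in, while the arm keeps its last pose, push and grip.
It also fails if it takes over 51 s, if anything falls off the work surface, if the arm or the gripper's body presses on something with over 40 N, if the wrist force passes 120 N, or if a joint passes its speed limit or range.

## Working session

There is one attempt and no reset: what is moved stays moved. The work goes in short steps, Python scripts to look and compute and a shell command to move; the robot and the scene stay as the last step left them, time stands still between calls to the robot, and variables do not carry over. Pictures are saved under pics/ and viewed, about 8 in all and at most 12, crops included, and the job is handed in when it is done.

```bash
mkdir -p pics; ls; python3 - <<'E'
from rig import robot,camera
import cv2,json,numpy as np
o=robot.get_obs(); print({k:np.round(v,3).tolist() for k,v in o.items()})
for n in("top","side"):
    c=camera(n); cv2.imwrite(f"pics/{n}0.png",c["pixels"]); print(n,c["k1"],np.round(c["mtx"],1).tolist(),np.round(c["R"],3).tolist(),np.round(c["t"],3).tolist())
    np.savez(f"{n}0.npz",**c)
E
```

```text
pics
{'time': 0.0, 'q': [-1.48, 0.528, 1.434, -0.0, 1.181, -0.178], 'joint_velocities': [-0.001, -0.001, -0.0, 0.0, -0.001, -0.001], 'joint_torque': [0.001, -44.004, -17.659, 0.063, 0.058, -0.0], 'position': [0.167, -0.602, 0.244], 'tool_rot': [0.796, -0.606, -0.001, -0.001], 'ft_force': [0.143, 0.161, -0.037], 'moment': [-0.039, 0.002, 0.008], 'grip_width': 0.087}
top -0.20038819024987511 [[495.3, 0.0, 268.0], [0.0, 495.3, 194.6], [0.0, 0.0, 1.0]] [[-0.003, -1.0, 0.02], [-0.994, 0.0, -0.113], [0.113, -0.02, -0.993]] [0.209, 0.458, 1.068]
side -0.10359188227477659 [[463.0, 0.0, 261.1], [0.0, 463.0, 181.8], [0.0, 0.0, 1.0]] [[-0.981, -0.195, -0.026], [-0.067, 0.455, -0.888], [0.185, -0.869, -0.459]] [0.501, -0.018, 1.008]
```

View pics/top0.png

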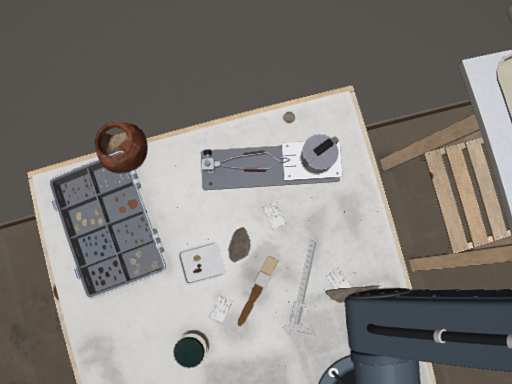

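View pics/side0.png

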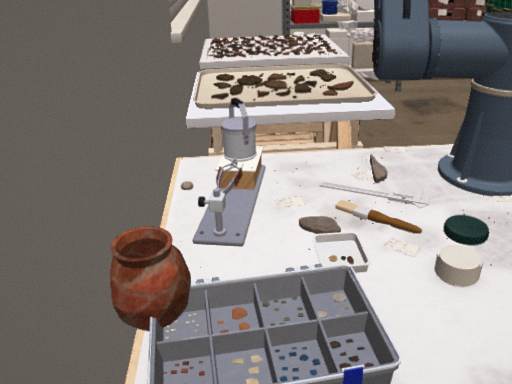

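The top view shows the stand from about (202,170) to (340,163), the canister at (321,152) with its black bar at an angle, and the grips near (255,153) and (255,170). Next I'll measure the positions.

```bash
cat > h.py <<'E'
import numpy as np,cv2
def ray(c,uv):
    d=np.array([[c["k1"],0,0,0]],float)
    # model: x_d = x(1+k1 r^2)
    p=cv2.undistortPoints(np.array([[uv]],float),c["mtx"],d).ravel()
    R=np.array(c["R"]);o=-R.T@np.array(c["t"]);return o,R.T@np.array([p[0],p[1],1])
def plane(c,uv,z):
    o,v=ray(c,uv);return o+v*(z-o[2])/v[2]
def proj(c,X):
    p,_=cv2.projectPoints(np.array(X,float).reshape(-1,1,3),cv2.Rodrigues(np.array(c["R"],float))[0],np.array(c["t"],float),c["mtx"],np.array([c["k1"],0,0,0],float));return p.reshape(-1,2)
def cross(c1,u1,c2,u2):
    o,v=ray(c1,u1);p,w=ray(c2,u2);s=np.linalg.lstsq(np.c_[v,-w],p-o,rcond=None)[0]
    a,b=o+v*s[0],p+w*s[1];return (a+b)/2,np.linalg.norm(a-b)
E
python3 - <<'E'
from h import *
c=dict(np.load("top0.npz"));im=c["pixels"]
x0,y0=190,125
cr=im[y0:205,x0:355]
cv2.imwrite("pics/crop0.png",cv2.resize(cr,None,fx=4.8,fy=4.8,interpolation=cv2.INTER_CUBIC))
g=cr.astype(int)
b=(g.max(2)<50).astype(np.uint8)
n,l,s,ce=cv2.connectedComponentsWithStats(b)
for i in range(1,n):
    if s[i,4]>25:
        r=cv2.minAreaRect(np.argwhere(l==i)[:,::-1].astype(np.float32));print("dark",s[i,4],ce[i]+[x0,y0],r[1:])
br=((g[...,2]-g[...,0]>25)).astype(np.uint8)
n,l,s,ce=cv2.connectedComponentsWithStats(br)
for i in range(1,n):
    if s[i,4]>12: print("brown",s[i],ce[i]+[x0,y0],plane(c,ce[i]+[x0,y0],.085))
for uv in[(201,150),(202,189),(341,184)]: print(uv,plane(c,uv,.014))
print(plane(c,(322,151),.182))
E
```

```text
dark 136 [323.33088235 146.57352941] ((7.0, 19.0), 53.13010025024414)
dark 26 [207.03846154 151.96153846] ((4.0, 6.0), 90.0)
brown [ 0  0 22  6 79] [197.6835443  126.73417722] [0.59696934 0.35814139 0.085     ]
brown [54 26 20  3 26] [253.5 152. ] [0.54199844 0.23937138 0.085     ]
brown [55 44 20  3 36] [253.16666667 169.77777778] [0.50409732 0.24001306 0.085     ]
(201, 150) [0.56107843 0.35846389 0.014     ]
(202, 189) [0.47247301 0.35485689 0.014     ]
(341, 184) [0.48375826 0.04354887 0.014     ]
[0.5247787  0.10742597 0.182     ]
```

View pics/crop0.png

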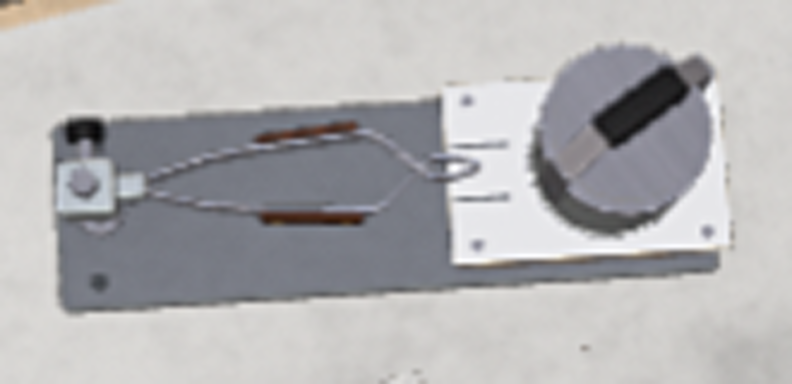

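```bash
python3 -m pendant '[[[-44,-41,-11],0],[[-44,-41,-11],0],[[-44,-41,-11],0],[[-44,-41,-11],0],[[-44,-41,-11],0],[[-44,-41,-11],0],[[-44,-41,-11],0],[[-44,-41,-11],0]]'
python3 -m pendant '[[[-44,-41,0],0],[[-44,-41,0],0],[[-44,-41,0],0],[[-44,-41,0],0],[[-44,-41,0],0],[[0,0,0],-10.4],[[0,0,0],-10.4],[[0,0,0],-10.4]]'
python3 -m pendant '[[[0,0,0],-10.4],[[0,0,0],-10.4],[[0,0,0],-10.4],[[0,0,0],-10.4],[[0,0,0],-10.4],[[0,0,0],-10.4],[[0,0,0],-10.4],[[0,0,0],0]]'
python3 - <<'E'
from h import *
from rig import camera,robot
c=camera("wrist");np.savez("w1.npz",**c);cv2.imwrite("pics/w1.png",c["pixels"])
o=robot.get_obs();print(o["position"],o["tool_rot"],o["ft_force"],o["q"])
E
```

```text
time: 1.1
position: [0.3893, -0.1738, 0.3328]
tool_rot: [0.796, -0.606, 0.0, -0.0]
ft_force: [1.3, 0.4, 0.6]
grip_width: 0.0867
time: 2.1
position: [0.5275, 0.0915, 0.332]
tool_rot: [0.931, -0.366, -0.001, 0.0]
ft_force: [0.3, 0.2, 0.1]
grip_width: 0.0868
time: 3.1
position: [0.5275, 0.091, 0.3321]
tool_rot: [0.967, 0.253, -0.001, -0.0]
ft_force: [0.1, 1.3, 1.0]
grip_width: 0.0868
[0.52763694 0.09104056 0.33222704] [ 9.67539640e-01  2.52719015e-01 -3.51852224e-04 -1.43187809e-04] [-0.23586674  0.11203518 -1.03622375] [-3.79995902e-02  3.10133702e-01  1.54227038e+00  7.34299074e-05
  1.28994503e+00 -5.48998936e-01]
```

View pics/w1.png

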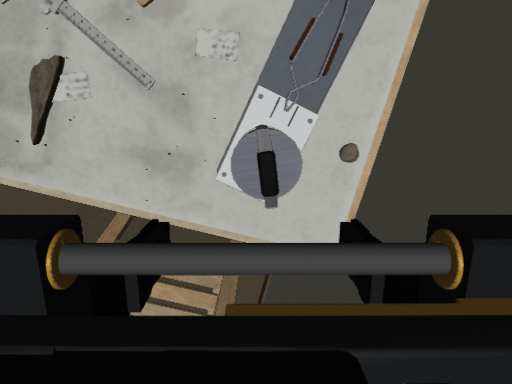

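The wrist view shows the bar at about (267,174), the white stage with its lines near (285,108), and the grips near (302,38) and (332,54).

```bash
python3 - <<'E'
from h import *
w=dict(np.load("w1.npz"));t=dict(np.load("top0.npz"));s=dict(np.load("side0.npz"))
def dark(c,box,th=45):
    x0,y0,x1,y1=box;g=c["pixels"][y0:y1,x0:x1]
    n,l,st,ce=cv2.connectedComponentsWithStats((g.max(2)<th).astype(np.uint8))
    i=1+st[1:,4].argmax();P=(np.argwhere(l==i)[:,::-1]+[x0,y0]).astype(np.float32)
    r=cv2.minAreaRect(P);return r,P
for n,c,b in(("w",w,(235,120,300,212)),("t",t,(300,130,345,165)),("s",s,(225,90,252,125))):
    r,P=dark(c,b);bx=cv2.boxPoints(r)
    print(n,r,plane(c,r[0],.182),len(P))
    e=bx[np.argsort([np.linalg.norm(bx[0]-q) for q in bx])]
    a,bb=(e[0]+e[1])/2,(e[2]+e[3])/2
    A,B=plane(c,a,.182),plane(c,bb,.182);print("  ends",A[:2],B[:2],np.linalg.norm(A-B),np.degrees(np.arctan2(*(B-A)[1::-1])))
    globals()[n+"r"]=r[0]
print(cross(w,wr,t,tr),cross(w,wr,s,sr))
def grips(c,box):
    x0,y0,x1,y1=box;g=c["pixels"][y0:y1,x0:x1].astype(int)
    n,l,st,ce=cv2.connectedComponentsWithStats((g[...,2]-g[...,0]>22).astype(np.uint8))
    return [ce[i]+[x0,y0] for i in np.argsort(-st[1:,4])[:2]+1]
a,b=grips(w,(280,0,350,85)),grips(t,(230,140,290,180))
print(a,b,[plane(w,x,.083) for x in a],[plane(t,x,.083) for x in b])
print(proj(t,[.4257,.1083,0]),proj(w,[.4257,.1083,0]))
# stage corners/base from wrist (white top z=.06)
g=w["pixels"];m=(g.min(2)>195).astype(np.uint8);n,l,st,ce=cv2.connectedComponentsWithStats(m);print([ (st[i].tolist()) for i in range(1,n) if st[i,4]>300])
E
```

```text
w ((267.6561279296875, 173.66290283203125), (45.15434646606445, 17.387882232666016), 83.0887680053711) [0.53333595 0.10451523 0.182     ] 766
  ends [0.52150569 0.12039355] [0.54556018 0.08811082] 0.04025907501616432 -53.30949214028987
t ((323.310791015625, 146.63514709472656), (6.974858283996582, 19.064613342285156), 54.462318420410156) [0.53332836 0.10473182 0.182     ] 134
  ends [0.52242267 0.11988113] [0.54430969 0.08948096] 0.03745947194333024 -54.24747425737105
s ((235.7000274658203, 102.10000610351562), (9.391485214233398, 5.81377649307251), 26.56505012512207) [0.53229441 0.12585402 0.182     ] 46
  ends [0.54416563 0.11319636] [0.52076639 0.13813903] 0.03420030737131332 133.17131699260716
(array([0.53325269, 0.10469039, 0.18246708]), np.float64(0.0002108473912773563)) (array([0.53617195, 0.10385035, 0.17483385]), np.float64(0.0038771600207730323))
[array([302.31851852,  37.48888889]), array([332.7421875,  53.1328125])] [array([253.82051282, 169.79487179]), array([253.35714286, 152.07142857])] [array([0.50463803, 0.23636233, 0.083     ]), array([0.54145569, 0.23909924, 0.083     ])] [array([0.50438976, 0.23866241, 0.083     ]), array([0.54224766, 0.2396913 , 0.083     ])]
[[312.01219617 210.34155546]] [[195.40104192 107.47398207]]
[]
```

```bash
python3 -m pendant '[[[11.6,-9.1,20],-7.2],[[0,0,40],0],[[0,0,40],0],[[0,0,30],0],[[0,0,15],0],[[0,0,8.5],0],[[0,0,0],0],[[0,0,0],0]]'
python3 - <<'E'
from h import *
from rig import camera
c=camera("wrist");np.savez("w2.npz",**c);s=camera("side")
cv2.imwrite("pics/m2.png",np.hstack([c["pixels"][100:384,150:400],cv2.resize(s["pixels"][60:240,170:310],None,fx=1.57777,fy=1.57777)]))
E
```

```text
time: 4.15
position: [0.5343, 0.1046, 0.1801]
tool_rot: [0.949, 0.314, 0.001, 0.0]
ft_force: [0.0, -0.3, -0.2]
grip_width: 0.087
```

View pics/m2.png

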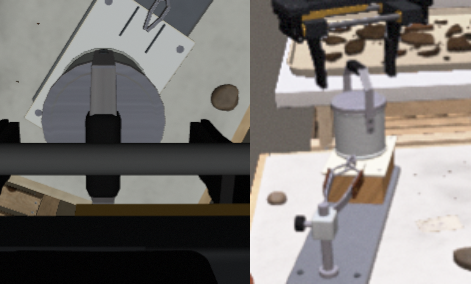

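The bar lies centred between the fingers. Now I close on it and lift.

```bash
python3 -m pendant '[[[0,0,0],0],[[0,0,0],0],[[0,0,0],0],[[0,0,0],0],[[0,0,0],0],[[0,0,0],0]]' 5 30
python3 -m pendant '[[[0,0,-3],0],[[0,0,-7],0],[[0,0,-20],0],[[0,0,-20],0],[[0,0,0],0],[[0,0,0],0]]'
```

```text
time: 5.0
position: [0.5335, 0.1046, 0.179]
tool_rot: [0.949, 0.314, -0.0, -0.0]
ft_force: [-0.7, -0.9, -0.2]
grip_width: 0.0351
time: 5.75
position: [0.5326, 0.1047, 0.2282]
tool_rot: [0.949, 0.314, -0.001, -0.0]
ft_force: [0.5, -0.5, -4.1]
grip_width: 0.0157
```

The fingers were still closing when the lift began, so I'll check where the bar sits in the grip and whether the canister hangs straight.

```bash
python3 - <<'E'
from h import *
from rig import camera
c=camera("side");np.savez("s3.npz",**c)
cv2.imwrite("pics/s3.png",cv2.resize(c["pixels"][60:220,180:320],None,fx=4,fy=3.75,interpolation=cv2.INTER_CUBIC)[:600])
for z in(.09,.10,.11,.12): 
    # near-bottom rim of the canister as seen from side (camera lies toward +y): contact circle lowest image point
    a=np.linspace(0,6.283,90);P=np.c_[.5326+.037*np.cos(a),.1047+.037*np.sin(a),0*a+z]
    p=proj(c,P);print(z,"bottom row",p[p[:,1].argmax()])
    P[:,2]=z+.074;p=proj(c,P);print("  lid rows",p[:,1].min(),p[:,1].max(),"u",p[:,0].min(),p[:,0].max())
E
```

```text
0.09 bottom row [238.13073083 148.03783097]
  lid rows 101.91856981098077 113.3825359023165 u 220.33639530474375 256.6676604059285
0.1 bottom row [237.89299095 143.49188976]
  lid rows 97.33799259300835 108.51634049522102 u 220.02178244690276 256.5183967428074
0.11 bottom row [237.65347165 138.90360733]
  lid rows 92.71919453914207 103.605720741158 u 219.70523790186044 256.3678766238706
0.12 bottom row [237.41217015 134.2726787 ]
  lid rows 88.06200549127267 98.65043330598029 u 219.38677342401448 256.2160950356105
```

View pics/s3.png

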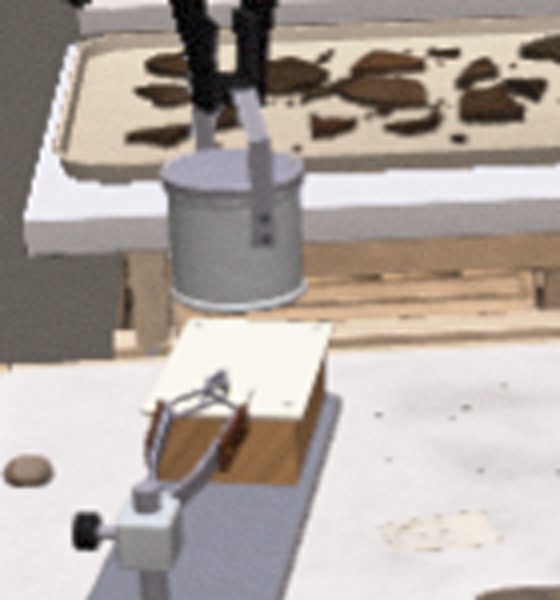

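The canister hangs upright with its underside at z≈0.10. That puts the TCP about 126 mm above it, so it should touch the table at a TCP height of about 0.126.

```bash
python3 -m pendant '[[[-8,-6,0],0],[[-20,-16,0],0],[[-24,-19,0],0],[[-20,-16,0],0],[[-11.8,-9.7,0],0],[[0,0,10],0],[[0,0,25],0],[[0,0,25],0]]'
python3 -m pendant '[[[0,0,18],0],[[0,0,10],0],[[0,0,4],0],[[0,0,0],0],[[0,0,0],0]]'
```

```text
time: 6.8
position: [0.4285, 0.108, 0.1682]
tool_rot: [0.949, 0.314, 0.002, 0.001]
ft_force: [-0.2, 0.0, -4.8]
grip_width: 0.0157
time: 7.42
position: [0.4271, 0.1081, 0.1376]
tool_rot: [0.949, 0.314, 0.001, 0.0]
ft_force: [0.6, 0.0, -3.9]
grip_width: 0.0153
```

```bash
python3 - <<'E'
from h import *
from rig import camera
c=camera("side");np.savez("s4.npz",**c)
cv2.imwrite("pics/s4.png",cv2.resize(c["pixels"][60:220,180:320],None,fx=4,fy=3.75,interpolation=cv2.INTER_CUBIC)[:600])
for z in(0,.01,.02):
    a=np.linspace(0,6.283,90);P=np.c_[.4257+.037*np.cos(a),.1083+.037*np.sin(a),0*a+z]
    p=proj(c,P);q=p[p[:,1].argmax()];print(z,"bottom row",q,(q-[180,60])*[4,3.75])
E
```

```text
0 bottom row [289.90621208 191.44134608] [439.62484833 492.90504778]
0.01 bottom row [289.91877666 187.18386686] [439.67510665 476.93950074]
0.02 bottom row [289.93095027 182.88501683] [439.72380107 460.81881312]
```

View pics/s4.png

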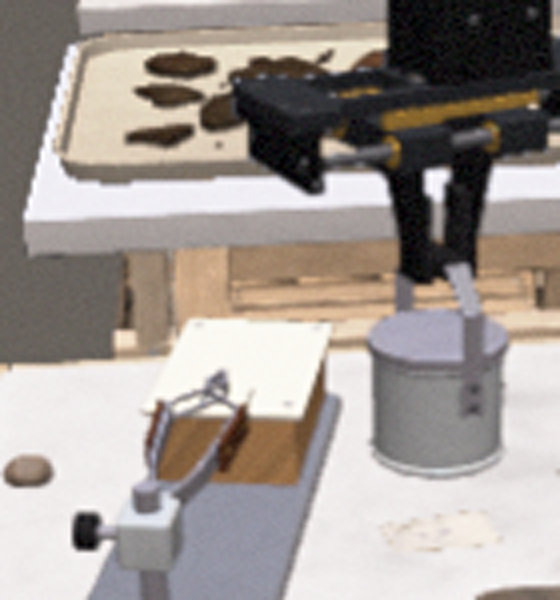

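The underside is at crop row 474, about 12 mm above the table. I'll lower it in small steps and watch the force.

```bash
python3 -m pendant '[[[0,0,4],0],[[0,0,3],0],[[0,0,1],0],[[0,0,0],0]]';python3 -m pendant '[[[0,0,1],0],[[0,0,1],0],[[0,0,0],0]]'
```

```text
time: 7.98
position: [0.4264, 0.1081, 0.1289]
tool_rot: [0.949, 0.314, -0.0, -0.0]
ft_force: [-0.1, 0.0, -4.7]
grip_width: 0.016
time: 8.35
position: [0.4268, 0.1082, 0.1282]
tool_rot: [0.949, 0.315, 0.001, 0.0]
ft_force: [-0.7, 0.1, 8.9]
grip_width: 0.0158
```

```bash
python3 -m pendant '[[[0,0,-0.6],0],[[0,0,0],0]]'; python3 -m pendant '[[[0,0,0],0],[[0,0,0],0],[[0,0,0],0],[[0,0,0],0],[[0,0,0],0]]' 60; python3 -m pendant '[[[0,0,-10],0],[[0,0,-30],0],[[0,0,-40],0],[[0,0,-40],0],[[0,0,-40],0],[[0,0,-40],0],[[0,0,0],0]]'
```

```text
time: 8.6
position: [0.4268, 0.1082, 0.1282]
tool_rot: [0.949, 0.314, 0.001, 0.0]
ft_force: [-1.0, 0.3, 6.6]
grip_width: 0.0159
time: 9.22
position: [0.4265, 0.1081, 0.1276]
tool_rot: [0.949, 0.314, -0.0, 0.0]
ft_force: [-0.7, 0.9, -0.3]
grip_width: 0.0559
time: 10.1
position: [0.4282, 0.1082, 0.3312]
tool_rot: [0.949, 0.315, 0.004, 0.001]
ft_force: [0.4, 0.5, -0.1]
grip_width: 0.0601
```

```bash
python3 -m pendant '[[[38,-12,0],0],[[38,-12,0],0],[[38,-12,0],0],[[38,-12,0],0],[[0,0,20],8.6],[[0,0,30],8.6],[[0,0,40],8.6],[[0,0,20],8.7]]' 60; python3 -m pendant '[[[0,0,0],0],[[0,0,0],0]]'
python3 - <<'E'
from h import *
from rig import camera,robot
c=camera("wrist");np.savez("w5.npz",**c);t=camera("top");np.savez("t5.npz",**t)
a=c["pixels"];b=cv2.resize(t["pixels"][120:270,220:360],None,fx=2.56,fy=2.56)
cv2.imwrite("pics/m5.png",np.hstack([a[:, 50:480],b]))
E
```

```text
time: 11.1
position: [0.5173, 0.2368, 0.2143]
tool_rot: [1.0, 0.016, -0.003, 0.001]
ft_force: [0.5, -0.6, 0.1]
grip_width: 0.0603
time: 11.35
position: [0.5199, 0.2374, 0.218]
tool_rot: [1.0, 0.02, 0.0, -0.0]
ft_force: [-0.2, 0.0, 0.2]
grip_width: 0.06
```

View pics/m5.png

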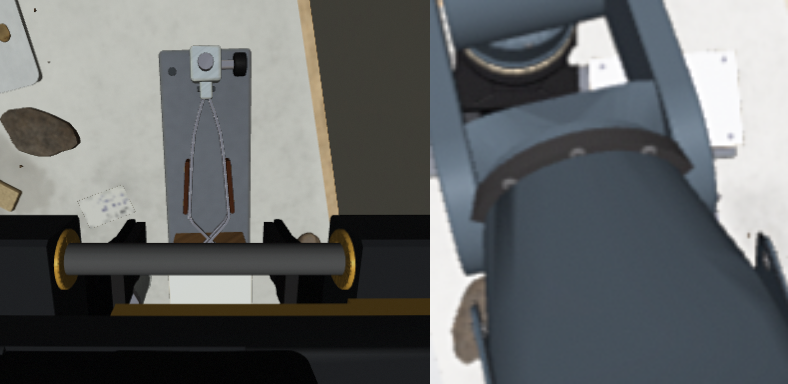

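The wrist view shows the grips at about (237,187) and (280,186), between the jaws and running straight. The stand's plate edges are vertical, so the yaw is close. I'll measure it.

```bash
python3 - <<'E'
from h import *
from rig import robot
c=dict(np.load("w5.npz"));g=c["pixels"].astype(int)
x0,y0,x1,y1=225,150,295,222
b=g[y0:y1,x0:x1];n,l,st,ce=cv2.connectedComponentsWithStats((b[...,2]-b[...,0]>18).astype(np.uint8))
m=[]
for i in np.argsort(-st[1:,4])[:2]+1:
    P=np.argwhere(l==i)[:,::-1]+[x0,y0]
    print(st[i],plane(c,ce[i]+[x0,y0],.085));m.append(plane(c,ce[i]+[x0,y0],.085))
    lo,hi=P[:,1].min(),P[:,1].max();print("  y ends",plane(c,(ce[i][0]+x0,lo),.085),plane(c,(ce[i][0]+x0,hi),.085))
print("mid",np.mean(m,0),"sep",np.linalg.norm(m[0]-m[1]),"y-dir deg",np.degrees(np.arctan2(*(m[0]-m[1])[1::-1])))
# plate edges: two rows
for v in(70,100,130,200):
    r=g[v,200:320].astype(int);mask=(abs(r.max(1)-r.min(1))<40)&(r.max(1)<150);u=np.where(mask)[0]+200
    A,B=plane(c,(u.min()-.5,v),.014),plane(c,(u.max()+.5,v),.014);print(v,u.min(),u.max(),(A+B)[:2]/2,np.linalg.norm(A-B))
o=robot.get_obs();print(o["position"],o["tool_rot"][:2],np.degrees(2*np.arctan2(o["tool_rot"][1],o["tool_rot"][0])))
E
```

```text
[ 51   8   8  55 234] [0.54118651 0.2406851  0.085     ]
  y ends [0.53985566 0.26346803 0.085     ] [0.54254398 0.2175075  0.085     ]
[  8  11   6  53 221] [0.50496086 0.23767821 0.085     ]
  y ends [0.50437115 0.25957889 0.085     ] [0.50556543 0.21513668 0.085     ]
mid [0.52307369 0.23918166 0.085     ] sep 0.03635022443106292 y-dir deg 4.744932035094127
70 209 301 [0.51698993 0.33763705] 0.08982809751555185
100 211 301 [0.5191148  0.30966649] 0.08967781130453921
130 212 300 [0.52032193 0.28051112] 0.08953913400248854
200 216 300 [0.52546279 0.2075791 ] 0.08997089637257696
[0.52036128 0.23752875 0.21873909] [0.99980869 0.01952932] 2.238038946536005
```

```bash
python3 -m pendant '[[[2.7,-1,20],-1.3],[[0,0,35],0],[[0,0,35],0],[[0,0,25],0],[[0,0,15],0],[[0,0,9.7],0],[[0,0,0],0],[[0,0,0],0]]' 60
python3 - <<'E'
from h import *
from rig import camera
c=camera("wrist");np.savez("w6.npz",**c);s=camera("side")
cv2.imwrite("pics/m6.png",np.hstack([c["pixels"][:,50:480],cv2.resize(s["pixels"][120:270,180:320],None,fx=2.56,fy=2.56)]))
E
```

```text
time: 12.45
position: [0.5231, 0.2387, 0.0788]
tool_rot: [1.0, 0.03, 0.001, -0.0]
ft_force: [-1.1, 0.4, 0.4]
grip_width: 0.0601
```

View pics/m6.png

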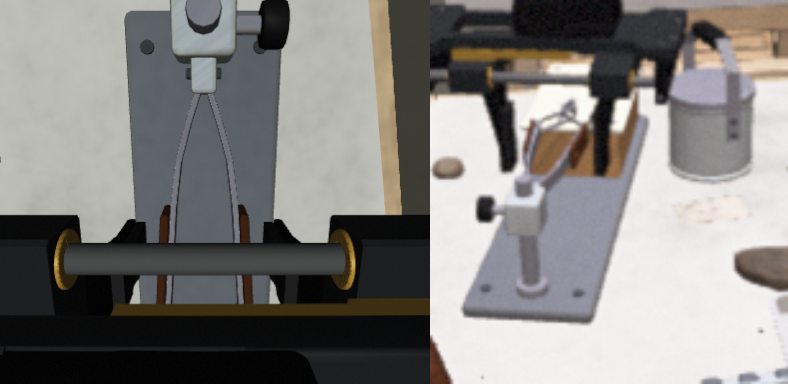

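The canister stands upright on the table beside the stand, and the jaws straddle both grips centrally (crop x 165 and 244, with the fingers at 125 and 285). Now I squeeze gradually.

```bash
python3 -m pendant '[[[0,0,0],0],[[0,0,0],0],[[0,0,0],0],[[0,0,0],0]]' 36 14;  python3 -m pendant '[[[0,0,0],0],[[0,0,0],0],[[0,0,0],0]]' 31; python3 -m pendant '[[[0,0,0],0],[[0,0,0],0],[[0,0,0],0],[[0,0,0],0]]' 28.5
python3 - <<'E'
from h import *
from rig import camera
o,s,t=[],camera("side"),camera("top");np.savez("s7.npz",**s);np.savez("t7.npz",**t)
A=cv2.resize(s["pixels"][140:190,205:260],None,fx=7,fy=7,interpolation=cv2.INTER_CUBIC)
B=cv2.resize(t["pixels"][135:185,255:310],None,fx=7,fy=7,interpolation=cv2.INTER_CUBIC)
cv2.imwrite("pics/m7.png",np.hstack([A,B]))
E
```

```text
time: 13.05
position: [0.5228, 0.2381, 0.0781]
tool_rot: [1.0, 0.03, 0.0, 0.0]
ft_force: [1.9, -2.6, 1.0]
grip_width: 0.0371
time: 13.42
position: [0.5228, 0.2376, 0.0781]
tool_rot: [1.0, 0.03, 0.0, 0.001]
ft_force: [1.4, -5.2, 1.7]
grip_width: 0.0314
time: 13.92
position: [0.5229, 0.2374, 0.0781]
tool_rot: [1.0, 0.03, 0.0, 0.001]
ft_force: [1.6, -6.5, 1.2]
grip_width: 0.0286
```

View pics/m7.png

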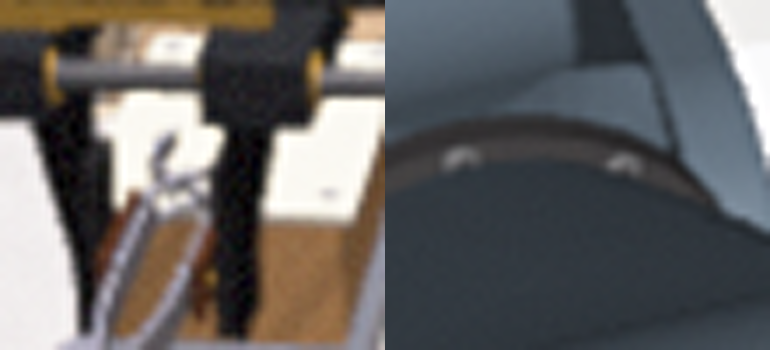

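The top view is blocked by the arm, and the near finger partly hides the side view. I'll predict where the tips and lines should appear.

```bash
python3 - <<'E'
from h import *
from rig import camera
t=dict(np.load("top0.npz"));s=dict(np.load("s7.npz"));s0=dict(np.load("side0.npz"))
def up(u,v):return (u/4.8+190-.4,v/4.8+125-.4)
L=[plane(t,up(*q),.06) for q in((455,144),(508,144),(455,197),(508,197))]
M=np.mean(L,0);print("marks mid top",M[:2],"sep",np.linalg.norm(L[0]+L[1]-L[2]-L[3])/2, "len",np.linalg.norm(L[0]-L[1]))
tip=plane(t,up(480,166),.0795);print("tip rest end top",tip)
w=dict(np.load("w1.npz"))
cv2.imwrite("pics/x.png",w["pixels"])
G=np.array([.523,.239]);d=M[:2]-G;print("grip->marks",np.linalg.norm(d),np.degrees(np.arctan2(d[1],d[0])))
th=np.radians(-86.8);X=np.array([np.cos(th),np.sin(th)]);Y=np.array([-X[1],X[0]])
o=G+.030*X
def S(x,y,z):return np.r_[o+x*X+y*Y,z]
cr=lambda p:(p-[205,140])*7
for g in(0,.020,.024,.028):print(g,"a",cr(proj(s,S(.044,-g/2,.0795))).round(),"b",cr(proj(s,S(.044,g/2,.0795))).round())
for y in(-.012,.012):print("line",y,cr(proj(s,[S(.031,y,.06),S(.057,y,.06)])).round())
cw=camera("wrist");np.savez("w7.npz",**cw)
for y in(-.012,.012):print("wrist tip",proj(cw,S(.044,y,.08)),proj(cw,S(.02,0,.08)))
E
```

```text
marks mid top [0.52936276 0.16120391] sep 0.024168354858858578 len 0.023860451219901307
tip rest end top [0.52775448 0.16312684 0.0795    ]
grip->marks 0.07805585718807065 -85.32431608019702
0 a [[217. 123.]] b [[217. 123.]]
0.02 a [[251. 124.]] b [[183. 122.]]
0.024 a [[258. 124.]] b [[176. 121.]]
0.028 a [[265. 124.]] b [[169. 121.]]
line -0.012 [[253. 205.]
 [269. 167.]]
line 0.012 [[171. 202.]
 [188. 164.]]
wrist tip [[229.23938413 392.34443358]] [[253.51314724 351.72747012]]
wrist tip [[277.34146017 392.5364703 ]] [[253.51314724 351.72747012]]
```

```bash
python3 -m pendant '[[[0,0.6,0],0],[[0,0.6,0],0],[[0,0,0],0],[[0,0,0],0]]' 28; python3 -m pendant '[[[0,0,0],0],[[0,0,0],0]]'
python3 - <<'E'
from h import *
from rig import camera,robot
S=[camera("side") for _ in range(5)];s=S[0];im=np.mean([q["pixels"] for q in S],0).astype(np.uint8)
np.savez("s8.npz",**{**s,"pixels":im})
ws=[]
A=cv2.resize(im[145:175,215:255],None,fx=12,fy=12,interpolation=cv2.INTER_CUBIC)
s0=dict(np.load("s4.npz"));B=cv2.resize(s0["pixels"][145:175,215:255],None,fx=8,fy=12,interpolation=cv2.INTER_CUBIC)
cv2.imwrite("pics/m8.png",np.hstack([A,B]))
print(robot.get_obs()["grip_width"],robot.get_obs()["ft_force"])
E
```

```text
time: 14.58
position: [0.5229, 0.2373, 0.0781]
tool_rot: [1.0, 0.03, 0.0, 0.0]
ft_force: [1.4, -3.6, 2.8]
grip_width: 0.0282
time: 14.82
position: [0.5228, 0.2373, 0.0781]
tool_rot: [1.0, 0.03, 0.0, 0.0]
ft_force: [2.1, -3.9, 2.7]
grip_width: 0.0281
0.02813404026103341 [ 1.88615405 -4.35804068  3.079537  ]
```

View pics/m8.png

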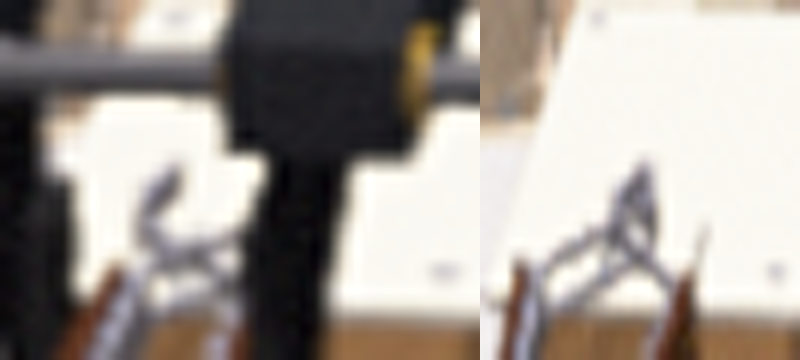

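Tip_b has moved about 5.2 px (about 10–10.5 mm) from its rest pixel, against the 12 mm wanted. The +x wrist force of about 1.7 N also says the jaws sit about 1 mm too far to the stand's −y, which agrees with the grip midpoint I measured. I'll shift to even the load and re-measure the tip in numbers.

```bash
python3 -m pendant '[[[0.5,0,0],0],[[0.5,0,0],0],[[0,0,0],0],[[0,0,0],0]]'
python3 - <<'E'
from h import *
from rig import camera,robot
S=[camera("side") for _ in range(5)];im=np.mean([q["pixels"] for q in S],0);np.savez("s9.npz",**{**S[0],"pixels":im.astype(np.uint8)})
def tip(p,u0,u1):
    g=255-p.astype(float).mean(2)
    for v in range(158,163):
        r=g[v,u0:u1];r=np.clip(r-40,0,None);print("  ",v,round((r*np.arange(u0,u1)).sum()/max(r.sum(),1),2),round(r.sum()),end="")
    print()
print("rest");tip(dict(np.load("s4.npz"))["pixels"],229,241)
print("before");tip(dict(np.load("s8.npz"))["pixels"],224,233)
print("now");tip(im,224,233)
f=[robot.get_obs()["ft_force"]]
o=robot.get_obs();print(o["grip_width"],o["ft_force"],o["position"])
E
```

```text
time: 15.58
position: [0.523, 0.2373, 0.0781]
tool_rot: [1.0, 0.03, -0.0, 0.0]
ft_force: [1.4, -5.0, 6.3]
grip_width: 0.0279
rest
   158 235.0 9   159 234.82 150   160 234.26 324   161 233.75 422   162 233.97 479
before
   158 76.33 0   159 228.87 88   160 228.38 217   161 227.97 249   162 227.2 188
now
   158 229.0 9   159 228.65 85   160 228.13 201   161 227.6 222   162 226.89 177
0.028273812376544524 [ 1.16059215 -5.09645341  4.90907834] [0.52300782 0.23726963 0.07808054]
```

Tip_b has now moved 6.15 px from rest. I'd expect about 6.3 px at the mark, since the inner face at 12 mm plus half the blade thickness adds up to that. I'll ease off the slight downward push and take the final readings.

```bash
python3 -m pendant '[[[0,0,-0.4],0],[[0,0,0],0],[[0,0,0],0],[[0,0,0],0]]'; python3 -m pendant '[[[0,0,0],0],[[0,0,0],0]]'
python3 - <<'E'
from h import *
from rig import camera,robot
im=[];w=[];f=[]
for _ in range(6):
    c=camera("side");im.append(c["pixels"]);o=robot.get_obs();w.append(o["grip_width"]);f.append(o["ft_force"])
p=np.mean(im,0);g=255-p.mean(2)
for v in(159,160,161,162):
    r=np.clip(g[v,224:233]-40,0,None);print(v,round((r*np.arange(224,233)).sum()/r.sum(),2))
print(np.mean(w),np.std(w),np.mean(f,0))
cv2.imwrite("pics/fin.png",cv2.resize(p.astype(np.uint8)[100:300,160:360],None,fx=3,fy=3))
E
```

```text
time: 16.32
position: [0.523, 0.2373, 0.0781]
tool_rot: [1.0, 0.03, -0.001, 0.0]
ft_force: [0.8, -5.5, 2.1]
grip_width: 0.028
time: 16.58
position: [0.523, 0.2373, 0.0781]
tool_rot: [1.0, 0.03, -0.001, 0.0]
ft_force: [0.4, -4.1, 2.0]
grip_width: 0.0282
159 228.6
160 228.11
161 227.55
162 226.88
0.02804147842521754 0.0002952329052283811 [-0.01038607 -4.18396224  0.7536377 ]
```

View pics/fin.png

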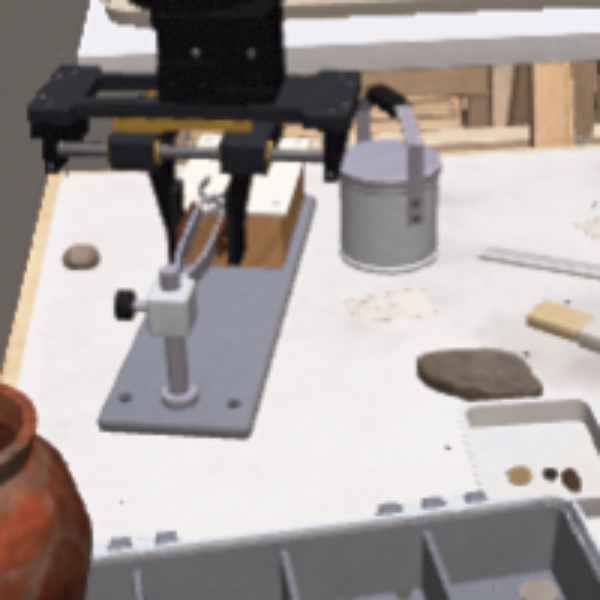

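The canister stands upright at (390,205) in the crop, clear of the stand and the gripper. The grips are held at 28.0 mm with about zero side force, and the sherd and dish have not moved. Handing in.

```bash
python3 -c "
from rig import order
print(order.hand_in())"
```

```text
the job is handed in; nothing more can be done
None
```

The canister is off the stage, and the arm is holding the tweezers open at the marked gap. I handed the job in at about 17 s, still squeezing.

- **Canister:** I lifted it by its handle bar and set it down upright on the table beside the stand, about 15 mm from the base plate. It touched down with a push of about 13 N. The jaws were still closing as the lift began, so the bar sits 7–8 mm lower in the grip than planned. I corrected the set-down height for that.
- **Tweezers:** The grips measured 28.04 ± 0.3 mm at the end, against 28 mm at the mark, so the gap should be about 24 mm. Side force was about 0 N, and the grip force limit was 14 N.
- **Tips:** In the side view tip_b had moved 6.15 px from rest, or about 11.6 mm for its inner face against the 12 mm wanted. It did not move between the last two looks. Before I centred the jaws, my first rough reading of tip_b came out low, at about 10–10.5 mm.
- **Not confirmed:** Tip_a was hidden behind a finger and the arm blocked the top view. Its position, and so the full gap, comes from the grip width and the even load, not from a picture.
- **Remaining force:** About 4 N along the stand's axis stayed on the wrist at hand-in.
- **Other things:** The sherd and dish looked unmoved in the last side view.

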